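# Try the dish cabinet's door, free its catch if caught, and hold it open

## Robot

A 6-joint arm with a two-finger parallel gripper is mounted at the origin on a cart in front of the work surface, level with it; the furniture and walls round the work are solid. World frame = base frame: x ahead of the robot, y to its left, z up, the work surface at z = 0. Lengths are in mm, angles in rad, forces in N, time in s.
With the tool pointing down it reaches from about 350 to 775 mm from the base axis. Payload 7.3 kg.
Tool frame: the origin (TCP) lies on the centre line of the jaws, within the pads' length; the fingertips stand 17 mm ahead of it and the grasp point (between the pads) lies 2 mm behind it; z points along the fingers, y is the line along which they close (so a half turn about z gives the same grasp; the last joint's range is limited). The gripper opens to 92 mm and grips with 3 to 60 N. Pads are 19 mm wide; open, the fingers measure 130 mm over their backs; the gripper's body (75 mm by 190 mm) begins 47 mm behind the grasp point.
Start: joints at [1.081, 0.342, 1.524, -0, 1.275, -0.146], TCP at [176.946, 494.301, 243.741] pointing down, gripper open.
Joint ranges: [-2.53, 2.53], [-0.77, 2.02], [0.04, 2.7], [-1, 4.14], [0.28, 2.66], [-3.11, 3.11]. Speed limits (rad/s): [2.57, 2.57, 3.14, 3.14, 3.14, 3.14].

## Interface

Orientations are given as [roll, pitch, yaw] about the fixed x, y, z axes, in that order (R = Rz(yaw) Ry(pitch) Rx(roll)).
In Python, from plant import bot gives the robot as it stands. The module is installed in compiled form; this text tells all that it offers.
- The arm moves only by the shell command python3 -m pendant 'ROWS'. ROWS is JSON, a list of rows, each a list of 3 entries, a list of its own where there are three numbers: the shift along the world's x, y, z as a fraction of full scale, then the turn, a rotation vector about the world's x, y, z as a fraction of full scale, then the opening, from -1 (shut) to 1 (fully open), so that 0 is half open. In form: [[[tx, ty, tz], [rx, ry, rz], claw], ...]. A call has exactly 10 rows; each row shifts and turns the commanded pose from where the row before left it; what a row does not reach is not made up. Full scale, the value 1, is 30 mm for a shift and 0.12 rad for a turn. A row lasts 1/12 s, in which the tool goes at most 41.7 mm and 7.16 degrees, less where a joint would pass 70% of its speed; a pose out of reach is approached as far as the arm can. A call with a number of a shift or a turn outside -1 to 1 is refused whole. A call with a gripper value outside its range is refused whole. The fingers move at their own pace and stop on an object; the grip force is fixed at half the most. Time passes only in rows, so rows that do not move let the fingers close, or fill a call up. It gives the time, the measured TCP pose, the force, the opening and the grip force at its end, in the units of the state.
- bot.get_obs(): the state, without advancing time (a new reading comes with each control period).
- bot.capture(name): name is "scene" or "side" or "wrist"; returns the picture (420x560x3 uint8, blue, green, red); there is no depth.
- bot.camera_params(name): a dict with "fovy" (degrees; the focal length in pixels is half the picture's height over the tangent of half this angle, whatever the lens; pixels are square), "cx", "cy" (the principal point, pixels), "camera_from_world" (4x4, takes a point from world to camera coordinates). Camera axes: x right, y down, z forward; pixel columns grow to the right and rows downward; lengths in mm; the calibration is good to about 2 mm. A picture is of the moment at which its call begins: read the wrist's pose just before it. camera_params takes no time and is no camera call; for the wrist camera it gives the pose at the moment of the call.
- bot.close_job(): hands the job in; it is judged then, once.
The state is a dict: "time": time; "joint_positions": joint angles; "dq": joint speeds; "tau": joint torques, N m; "tool_pos": TCP position; "tcp_rot": TCP orientation; "contact_force": force on the tool from outside, world axes, zero at the start; "moment": the same for the moment, N m; "grip_width": finger opening in mm; "finger_force": force on a finger pad.
Only numpy, scipy, OpenCV 4.12 (cv2) and the standard library are available. Lean on these libraries where they do the work, as an engineer would, in place of code of your own. Each camera call takes 0.05 s, during which the arm holds its last target. There are 200 camera calls.

## Task

The spring-closed door of the small dish cabinet may or may not be caught by the catch on the cabinet's top, and this cannot be seen. Before you move the release knob, tug the door by the grip sleeve of its upright handle to learn whether it is caught; if it is, slide the release knob as far as it goes towards the hinge side. Then swing the door open to 60 degrees or more and finish with the sleeve of the handle still gripped, holding the door open and still; do not disturb the beaker and the culture dishes standing loose on top and in front of the cabinet.

Things in the scene. Friction and masses are not known exactly. Their poses are not given: they have to be found in the camera images.
- cabinet: White dish cabinet, 170 wide, 130 deep, 150 mm high, fixed to the bench. Origin: middle of the front edge of its underside, on the bench. x points back into the cabinet (the door is on the -x side), y along the front to the hinge side (the left as seen by one facing the door), z up. On its top, behind the right half of the door, sits a grey catch housing (x 2 to 56, y -85 to 21, top at z 172 mm) that hides the bolt.
- door_hinge (a point): A point on the door's upright hinge line, at cabinet x -6, y +85, z 80 mm.
- door (a joint): Door angle in rad: 0 shut, grows as the free (right) edge swings out towards the cabinet's -x, clockwise seen from above, to a stop at 1.6. A spring shuts it: at the handle it needs about 1 N shut and 2 N at 60 degrees. When caught, the door has play of about 0.05 rad (8 mm at the handle) and then stops hard; when free it just goes on opening. Clear panel in a 12 mm aluminium frame, 168 mm wide, with a grey plate up to z 172 mm that covers the mouth of the catch housing.
- door_pull: The grip of the door's handle: an upright round steel sleeve, 14 mm thick, from z 134 to 206 mm, that turns freely on the upright bar of the handle. The bar stands 38 mm in front of the door's face on two arms (at z 80 and 125 mm) and goes with the door. Origin: on the sleeve's axis at z 178 mm, a good height to grip it. With the door shut it lies at cabinet x -50, y -65 mm, 150 mm along the door from the hinge. z up; the sleeve's other axes mean nothing.
- release (a joint): Travel of the release knob in m: 0 to 0.033, growing towards the cabinet's +y (the hinge side). It starts at 0 to 0.003, slides with about 2 to 3 N and stays where it is left. Its full travel always frees the door, and the door stays free. Its position says nothing of whether the door is caught.
- release_knob (a point): Centre of the black release knob that stands out of the catch housing's top: 14 mm along cabinet x, 16 mm along y, from z 174 to 204 mm (this point at z 188). At zero travel at cabinet x 41, y -45 mm.
- beaker: Loose empty beaker, 55 mm across, 71 mm high, on the bench in front and to the left of the cabinet; origin under its centre. Not to be disturbed.
- dish: Loose culture dish, 58 mm across, 15 mm high, on the bench in front of the door's sweep; origin under its centre. Not to be disturbed.
- dish_pair: Loose pair of stacked culture dishes, 59 mm across, 30 mm high, on the rear left of the cabinet's top; origin under its centre. Not to be disturbed.

How it is judged:
By the outcome, as a careful person would: the job done as asked, in the order asked, and still so for the second after the job is handed in, while the arm keeps its last pose, push and grip.
It also fails if it takes over 50 s, if anything falls off the work surface, if the arm or the gripper's body presses on something with over 40 N, if the wrist force passes 120 N, or if a joint passes its speed limit or range.

## Working session

There is one attempt and no reset: what is moved stays moved. The work goes in short steps, Python scripts to look and compute and a shell command to move; the robot and the scene stay as the last step left them, time stands still between calls to the robot, and variables do not carry over. Pictures are saved under pics/ and viewed, at most 10 in all, crops included, and the job is handed in when it is done.

```bash
mkdir -p pics
cat > h.py <<'E'
import numpy as np, cv2, json
from plant import bot
def K(name):
    p=bot.camera_params(name); f=210/np.tan(np.radians(p["fovy"])/2)
    return f,p["cx"],p["cy"],np.array(p["camera_from_world"])
def ray(k,u,v):
    f,cx,cy,T=k; R=T[:3,:3]; o=-R.T@T[:3,3]
    d=R.T@np.array([(u-cx)/f,(v-cy)/f,1]); return o,d/np.linalg.norm(d)
def onz(k,u,v,z):
    o,d=ray(k,u,v); return o+d*(z-o[2])/d[2]
def tri(rs):
    A=sum(np.eye(3)-np.outer(d,d) for o,d in rs); b=sum((np.eye(3)-np.outer(d,d))@o for o,d in rs)
    p=np.linalg.solve(A,b); return p,[np.linalg.norm(np.cross(p-o,d)) for o,d in rs]
def proj(k,P):
    f,cx,cy,T=k; c=T[:3,:3]@np.array(P,float)+T[:3,3]; return f*c[0]/c[2]+cx,f*c[1]/c[2]+cy
E
python3 - <<'E'
from h import *
print({k:np.round(v,3) for k,v in bot.get_obs().items()})
for n in("scene","side","wrist"):
    k=K(n); print(n,np.round(k[0],1),k[1:3],np.round(k[3],3).tolist())
    cv2.imwrite(f"pics/{n}0.png",bot.capture(n))
E
```

```text
{'time': np.float64(0.0), 'joint_positions': array([ 1.081,  0.343,  1.525,  0.   ,  1.275, -0.146]), 'dq': array([ 0.   , -0.   , -0.   ,  0.001,  0.   , -0.   ]), 'tau': array([ -0.   , -43.125, -24.421,   0.072,   0.056,  -0.   ]), 'tool_pos': array([176.765, 493.964, 243.056]), 'tcp_rot': array([-3.14 , -0.   ,  2.798]), 'contact_force': array([0.715, 0.086, 0.358]), 'moment': array([0.08 , 0.061, 0.041]), 'finger_force': np.float64(0.0), 'grip_width': np.float64(92.015)}
scene 453.0 (281.1199585983973, 211.01244165635475) [[0.906, -0.423, 0.015, -329.557], [-0.231, -0.524, -0.82, 386.318], [0.354, 0.739, -0.573, 550.655], [0.0, 0.0, 0.0, 1.0]]
side 539.9 (289.44295243377104, 207.7463337403786) [[-0.908, -0.419, -0.002, 549.927], [-0.194, 0.425, -0.884, 108.292], [0.371, -0.802, -0.467, 1117.309], [0.0, 0.0, 0.0, 1.0]]
wrist 291.0 (281.99360756702106, 205.76815943270697) [[0.337, 0.942, -0.002, -522.984], [0.9, -0.321, 0.296, -37.736], [0.278, -0.102, -0.955, 392.433], [0.0, 0.0, 0.0, 1.0]]
```

View pics/scene0.png

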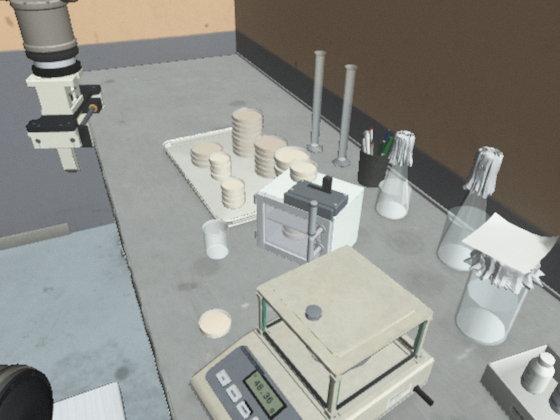

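View pics/side0.png

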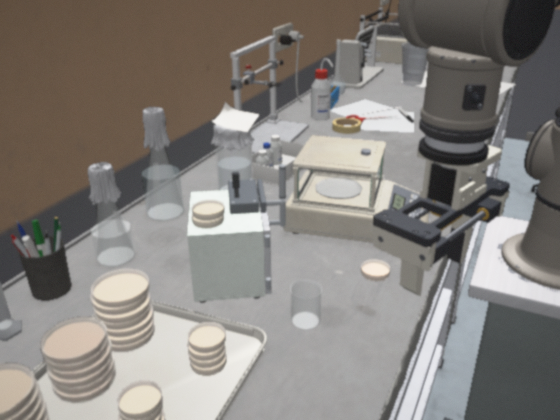

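View pics/wrist0.png

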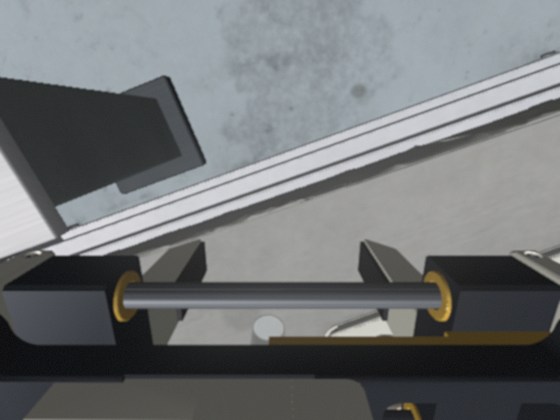

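Scene: cabinet near (310,215), with the knob top at (326,180), handle sleeve at (313,205-240), beaker at (215,238) and dish at (215,323). Side: knob at (235,185), handle at (283,165-225). The wrist sees nothing of use. I'll enlarge both views.

Run:
```python
import cv2,numpy as np
a=cv2.imread("pics/scene0.png")[165:275,245:375]; b=cv2.imread("pics/side0.png")[150:310,180:310]
a=cv2.resize(a,None,fx=3,fy=3,interpolation=cv2.INTER_CUBIC);b=cv2.resize(b,None,fx=3,fy=3,interpolation=cv2.INTER_CUBIC)
c=np.zeros((480,780,3),np.uint8);c[:330,:390]=a;c[:480,390:]=b
for i in range(0,780,30):
    for j in range(0,480,60): cv2.circle(c,(i,j),0,(0,0,255),-1)
cv2.imwrite("pics/crop1.png",c)
```

```text
(no output)
```

View pics/crop1.png

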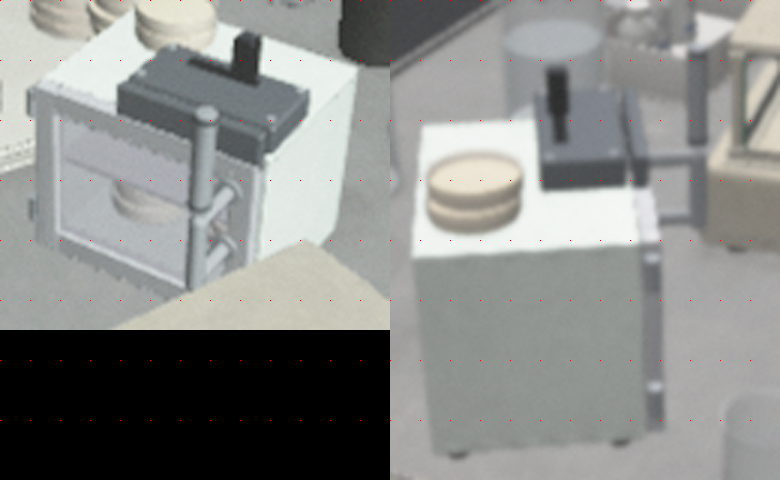

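```bash
cat > m.py <<'E'
from h import *
S,D=K("scene"),K("side")
s=lambda u,v:(245+u/3,165+v/3); d=lambda u,v:(180+(u-390)/3,150+v/3)
def T(n,a,b):
    p,e=tri([ray(S,*s(*a)),ray(D,*d(*b))]); print(n,p.round(1),np.round(e,1)); return p
t=T("sleeve top",(206,112),(698,47)); T("sleeve bot",(200,207),(696,142)); k=T("knob top",(247,38),(557,70))
T("rear right?",(356,67),(422,122))
T("housing rear right far corner",(308,93),(545,90))
T("housing front right",(268,135),(632,88)) 
for n,c in(("FL",(640,247)),("RL",(415,256)),("RR",(421,123))): print(n,onz(D,*d(*c),150).round(1))
print("RR scene",onz(S,*s(356,67),150).round(1))
print("beaker bot side",onz(D,305,321,0).round(1),"scene",onz(S,217,251,0).round(1))
print("dish side",onz(D,375,269,15).round(1),"scene",onz(S,215,321,15).round(1))
E
python3 m.py
```

```text
sleeve top [521.3 214.8 204.2] [1.1 1.1]
sleeve bot [522.5 215.5 135.2] [0.4 0.4]
knob top [587.  281.  202.2] [0.2 0.2]
rear right? [684.2 293.1 150.7] [0.9 0.9]
housing rear right far corner [615.9 250.8 170.8] [1.1 1.1]
housing front right [568.1 220.9 169.8] [2.5 2.5]
FL [481.1 375.8 150. ]
RL [592.3 437.6 150. ]
RR [686.1 292.4 150. ]
RR scene [683.6 293.1 150. ]
beaker bot side [394.2 393.1   0. ] scene [395.2 396.9   0. ]
dish side [324.  208.1  15. ] scene [326.1 197.5  15. ]
```

```bash
python3 -m pendant '[[[0.9,-0.7,0.1],[0,0,0.7],0.2],[[0.9,-0.7,0.1],[0,0,0.7],0.2],[[0.9,-0.7,0.1],[0,0,0.7],0.2],[[0.9,-0.7,0.1],[0,0,0.7],0.2],[[0.9,-0.7,0.1],[0,0,0.7],0.2],[[0.9,-0.7,0.1],[0,0,0.7],0.2],[[0.9,-0.7,0],[0,0,0.7],0.2],[[0.9,-0.7,0],[0,0,0.7],0.2],[[0.9,-0.7,0],[0,0,0.7],0.2],[[0,0,0],[0,0,0.7],0.2]]'
cat > st.py <<'E'
from h import *
import sys
o=bot.get_obs(); R=cv2.Rodrigues
from scipy.spatial.transform import Rotation as Ro
y=Ro.from_euler("xyz",o["tcp_rot"]).as_matrix()[:,1]
print("t",round(float(o["time"]),2),"tcp",np.round(o["tool_pos"],1),"rpy",np.round(o["tcp_rot"],3),"yaxis deg",np.degrees(np.arctan2(y[1],y[0])).round(1),"F",np.round(o["contact_force"],1),"w",np.round(o["grip_width"],1),np.round(o["finger_force"],1),"q",np.round(o["joint_positions"],2))
if len(sys.argv)>1:
    t=np.array([float(v) for v in sys.argv[1:4]]); print("units to go",((t-o["tool_pos"])/30).round(2))
E
python3 st.py 522 215 260
```

```text
time: 0.98
tool_pos: [424.1, 301.7, 261.3]
tcp_rot: [-3.139, 0.001, -2.646]
contact_force: [1.1, -0.4, -0.6]
grip_width: 54.9
finger_force: 0.0
t 0.98 tcp [424.1 301.7 261.3] rpy [-3.139e+00  1.000e-03 -2.646e+00] yaxis deg 118.4 F [ 1.1 -0.4 -0.6] w 54.9 0.0 q [ 0.47  0.32  1.51 -0.    1.31 -1.59]
units to go [ 3.26 -2.89 -0.04]
```

```bash
python3 -m pendant '[[[0.8,-0.7,0],[0,0,0.3],0.2],[[0.8,-0.7,0],[0,0,0.3],0.2],[[0.8,-0.7,0],[0,0,0],0.2],[[0.8,-0.7,0],[0,0,0],0.2],[[0,0,0],[0,0,0],0.2],[[0,0,0],[0,0,0],0.2],[[0,0,0],[0,0,0],0.2],[[0,0,0],[0,0,0],0.2],[[0,0,0],[0,0,0],0.2],[[0,0,0],[0,0,0],0.2]]'
python3 st.py 522 215 176
python3 - <<'E'
from h import *
k=K("wrist"); im=bot.capture("wrist"); cv2.imwrite("pics/w1.png",im); np.save("w1.npy",k[3])
for n,p in dict(sleeve=(522,215,206),knob=(587,281,204)).items(): print(n,proj(k,p))
o=bot.get_obs()
for z in (206,160): print(proj(k,list(o["tool_pos"][:2])+[z]))
E
```

```text
time: 1.82
tool_pos: [515.3, 222.1, 262.0]
tcp_rot: [3.141, 0.0, -2.572]
contact_force: [1.2, -0.8, -0.6]
grip_width: 54.8
finger_force: 0.0
t 1.82 tcp [515.3 222.1 262. ] rpy [ 3.141  0.    -2.572] yaxis deg 122.6 F [ 1.2 -0.8 -0.6] w 54.8 0.0 q [ 0.27  0.4   1.39  0.    1.35 -1.87]
units to go [ 0.22 -0.24 -2.87]
sleeve (np.float64(269.96886671846346), np.float64(234.141698357275))
knob (np.float64(296.02578500949915), np.float64(333.81970091705125))
(np.float64(282.8913811877366), np.float64(231.87011458115234))
(np.float64(282.75096935626624), np.float64(211.97834069986763))
```

View pics/w1.png

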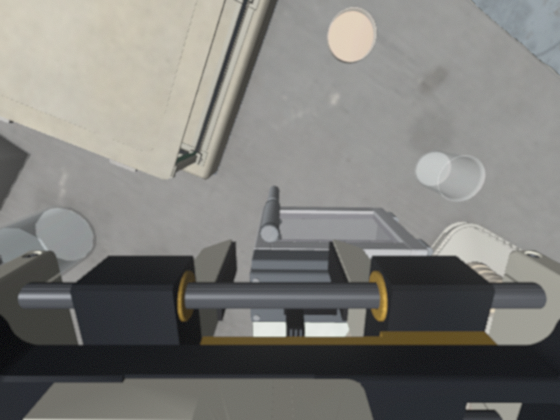

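The sleeve top is at (270,232), which matches the predicted (270,234). The balance corner at (210,178) is clear of the fingers. I'll descend and grip.

```bash
python3 -m pendant '[[[0.22,-0.24,0],[0,0,0],0.2],[[0,0,0],[0,0,0],0.2],[[0,0,-0.5],[0,0,0],0.2],[[0,0,-0.5],[0,0,0],0.2],[[0,0,-0.5],[0,0,0],0.2],[[0,0,-0.5],[0,0,0],0.2],[[0,0,-0.5],[0,0,0],0.2],[[0,0,-0.3],[0,0,0],0.2],[[0,0,0],[0,0,0],0.2],[[0,0,0],[0,0,0],0.2]]'
python3 -m pendant '[[[0,0,0],[0,0,0],-1],[[0,0,0],[0,0,0],-1],[[0,0,0],[0,0,0],-1],[[0,0,0],[0,0,0],-1],[[0,0,0],[0,0,0],-1],[[0,0,0],[0,0,0],-1],[[0,0,0],[0,0,0],-1],[[0,0,0],[0,0,0],-1],[[0,0,0],[0,0,0],-1],[[0,0,0],[0,0,0],-1]]'; python3 st.py
```

```text
time: 2.7
tool_pos: [522.7, 214.0, 177.7]
tcp_rot: [3.141, -0.0, -2.574]
contact_force: [-0.1, 0.8, -0.7]
grip_width: 55.2
finger_force: 0.0
time: 3.53
tool_pos: [521.8, 215.2, 177.9]
tcp_rot: [3.139, 0.0, -2.573]
contact_force: [-3.3, 4.1, 1.7]
grip_width: 13.3
finger_force: 30.0
t 3.53 tcp [521.8 215.2 177.9] rpy [ 3.139  0.    -2.573] yaxis deg 122.6 F [-3.3  4.1  1.7] w 13.3 30.0 q [ 0.25  0.47  1.51  0.    1.16 -1.89]
```

```bash
python3 -m pendant '[[[-0.06,-0.02,0],[0,0,0],-1],[[-0.06,-0.02,0],[0,0,0],-1],[[-0.06,-0.02,0],[0,0,0],-1],[[-0.06,-0.02,0],[0,0,0],-1],[[-0.06,-0.02,0],[0,0,0],-1],[[-0.06,-0.02,0],[0,0,0],-1],[[-0.06,-0.02,0],[0,0,0],-1],[[0,0,0],[0,0,0],-1],[[0,0,0],[0,0,0],-1],[[0,0,0],[0,0,0],-1]]'; python3 st.py
```

```text
time: 4.37
tool_pos: [509.6, 212.2, 177.9]
tcp_rot: [3.138, 0.002, -2.573]
contact_force: [-1.3, 9.4, -0.5]
grip_width: 13.5
finger_force: 30.0
t 4.37 tcp [509.6 212.2 177.9] rpy [ 3.138e+00  2.000e-03 -2.573e+00] yaxis deg 122.6 F [-1.3  9.4 -0.5] w 13.5 30.0 q [ 0.25  0.45  1.55  0.    1.14 -1.89]
```

Door went 12.5 mm with no resistance, past the 8 mm play; I'll go on a little along the arc to confirm it.

Run:
```python
import numpy as np
H=np.array([478.6,365.1]);p=np.array([510.1,209.8])
for i,a in enumerate(np.radians(np.arange(-78.54-3,-144,-3))):
    q=H+156*np.array([np.cos(a),np.sin(a)]); print(i,round(np.degrees(a)+74,1),np.round((q-p)/30,2),q.round(0)); p=q
```

```text
0 -7.5 [-0.28  0.03] [502. 211.]
1 -10.5 [-0.27 -0.03] [493. 210.]
2 -13.5 [-0.27 -0.02] [485. 209.]
3 -16.5 [-0.27 -0.  ] [477. 209.]
4 -19.5 [-0.27  0.01] [469. 209.]
5 -22.5 [-0.27  0.02] [461. 210.]
6 -25.5 [-0.27  0.04] [453. 211.]
7 -28.5 [-0.27  0.05] [445. 213.]
8 -31.5 [-0.26  0.07] [437. 215.]
9 -34.5 [-0.26  0.08] [429. 217.]
10 -37.5 [-0.26  0.09] [421. 220.]
11 -40.5 [-0.25  0.11] [414. 223.]
12 -43.5 [-0.24  0.12] [406. 227.]
13 -46.5 [-0.24  0.13] [399. 231.]
14 -49.5 [-0.23  0.14] [392. 235.]
15 -52.5 [-0.22  0.16] [386. 240.]
16 -55.5 [-0.21  0.17] [379. 245.]
17 -58.5 [-0.21  0.18] [373. 250.]
18 -61.5 [-0.2   0.19] [367. 256.]
19 -64.5 [-0.19  0.2 ] [362. 262.]
20 -67.5 [-0.17  0.21] [356. 268.]
```

```bash
python3 -m pendant '[[[-0.14,0.05,0],[0,0,0],-1],[[-0.14,-0.02,0],[0,0,0],-1],[[-0.13,-0.02,0],[0,0,0],-1],[[-0.14,-0.01,0],[0,0,0],-1],[[-0.14,-0.01,0],[0,0,0],-1],[[-0.13,-0.01,0],[0,0,0],-1],[[0,0,0],[0,0,0],-1],[[0,0,0],[0,0,0],-1],[[0,0,0],[0,0,0],-1],[[0,0,0],[0,0,0],-1]]'; python3 st.py 477 209 178
```

```text
time: 5.2
tool_pos: [485.6, 209.4, 177.9]
tcp_rot: [3.141, 0.001, -2.573]
contact_force: [0.6, 4.6, 2.1]
grip_width: 13.4
finger_force: 30.0
t 5.2 tcp [485.6 209.4 177.9] rpy [ 3.141e+00  1.000e-03 -2.573e+00] yaxis deg 122.6 F [0.6 4.6 2.1] w 13.4 30.0 q [ 0.26  0.41  1.61  0.    1.12 -1.88]
units to go [-0.29 -0.01  0.  ]
```

Already 13.5° open with only a few newtons, so the door is free and the knob stays untouched. Swinging it open.

```bash
python3 -m pendant '[[[-0.27,0.02,0],[0,0,-0.4],-1],[[-0.27,0.01,0],[0,0,-0.4],-1],[[-0.27,0.02,0],[0,0,-0.4],-1],[[-0.27,0.04,0],[0,0,-0.4],-1],[[-0.27,0.05,0],[0,0,-0.4],-1],[[-0.26,0.07,0],[0,0,-0.4],-1],[[-0.26,0.08,0],[0,0,-0.4],-1],[[-0.26,0.09,0],[0,0,-0.4],-1],[[-0.25,0.11,0],[0,0,-0.4],-1],[[0,0,0],[0,0,0],-1]]'; python3 st.py 414 223 178
```

```text
time: 6.03
tool_pos: [413.4, 224.2, 177.9]
tcp_rot: [-3.142, 0.0, -3.007]
contact_force: [2.5, 0.5, -1.7]
grip_width: 13.7
finger_force: 30.0
t 6.03 tcp [413.4 224.2 177.9] rpy [-3.142  0.    -3.007] yaxis deg 97.7 F [ 2.5  0.5 -1.7] w 13.7 30.0 q [ 0.33  0.31  1.77 -0.    1.06 -1.37]
units to go [ 0.02 -0.04  0.  ]
```

```bash
python3 -m pendant '[[[-0.24,0.11,0],[0,0,-0.4],-1],[[-0.24,0.12,0],[0,0,-0.4],-1],[[-0.23,0.14,0],[0,0,-0.4],-1],[[-0.22,0.16,0],[0,0,-0.4],-1],[[-0.21,0.17,0],[0,0,-0.4],-1],[[-0.21,0.18,0],[0,0,-0.4],-1],[[-0.2,0.19,0],[0,0,-0.4],-1],[[-0.19,0.2,0],[0,0,-0.4],-1],[[-0.17,0.21,0],[0,0,0],-1],[[-0.08,0.1,0],[0,0,0],-1]]'
python3 -m pendant '[[[0,0,0],[0,0,0],-1],[[0,0,0],[0,0,0],-1],[[0,0,0],[0,0,0],-1],[[0,0,0],[0,0,0],-1],[[0,0,0],[0,0,0],-1],[[0,0,0],[0,0,0],-1],[[0,0,0],[0,0,0],-1],[[0,0,0],[0,0,0],-1],[[0,0,0],[0,0,0],-1],[[0,0,0],[0,0,0],-1]]'; python3 st.py
python3 - <<'E'
from h import *
p=bot.get_obs()["tool_pos"][:2]-[478.6,365.1]; print("open deg",-74-np.degrees(np.arctan2(p[1],p[0])),np.hypot(*p))
cv2.imwrite("pics/s2.png",bot.capture("scene"))
E
```

```text
time: 6.87
tool_pos: [354.6, 271.7, 177.8]
tcp_rot: [3.141, 0.001, 2.896]
contact_force: [4.1, -0.2, 0.3]
grip_width: 13.6
finger_force: 30.0
time: 7.7
tool_pos: [355.0, 271.3, 177.9]
tcp_rot: [3.141, 0.001, 2.894]
contact_force: [5.8, 1.8, -0.1]
grip_width: 13.3
finger_force: 30.0
t 7.7 tcp [355.  271.3 177.9] rpy [3.141e+00 1.000e-03 2.894e+00] yaxis deg 75.8 F [ 5.8  1.8 -0.1] w 13.3 30.0 q [ 0.48  0.27  1.83 -0.    1.04 -0.84]
open deg 68.82146967988615 155.160294882928
```

View pics/s2.png

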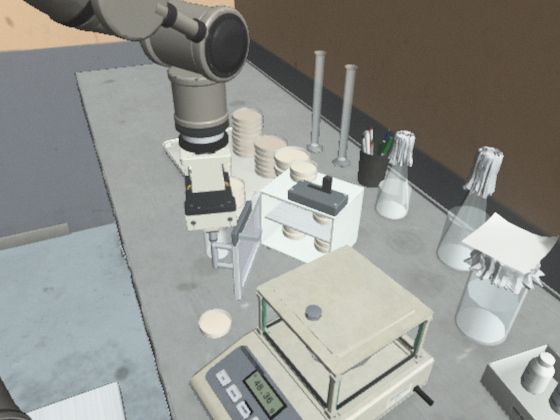

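The door is open about 69° with the sleeve gripped at (213,240). The dish is still at (215,323) and the dish pair at (303,170). The beaker, at (395,395), was clear of the sweep. Handing in.

```bash
python3 -c "
from plant import bot
print(bot.close_job())"
```

```text
the job is handed in; nothing more can be done
None
```

The tug showed the door was not caught, so I left the release knob alone, swung the door open to about 69° by the sleeve, and handed the job in with the sleeve still gripped and the door held still; the final picture shows both dishes in place, but the gripper hid most of the beaker, which by my measurements was clear of the sweep.

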